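Put the cordless polisher on charge

TASK

Take the orange cordless polisher out of the wooden block and lower it handle-first down through the blue ring of the charging stand, letting go only when its handle is well down the ring, so that it hangs upright with its head resting on the ring. Then, once it hangs there, switch on the charger by flipping the blue toggle fully over, away from the robot. Leave the other toggles and the bowl, hammer and jar as they are.

Things in the scene. Friction and masses are not known exactly. Their poses are not given: they have to be found in the camera images.
- polisher_head (a point): Centre of the polisher's orange head, 70 (this frame's x) x 34 (y) x 36 mm (z, up), with a white felt wheel, diameter 34, reaching 50 mm out at the +x end. Below it a round black handle, diameter 28, 110 mm long, foot slightly tapered. The point is 18 mm above the head's underside, 128 above the foot. About 0.35 kg. Starts upright in the block; grip the head from above across its 34 mm.
- block: Fixed dark wooden block, 90 x 90 x 70 mm high, with a round upright hole 34 mm wide and 60 mm deep in the middle of its top, where the polisher's handle stands. Origin: centre of its underside, on the bench; z up.
- ring_top (a point): Centre of the top face of the fixed blue ring, 140 mm above the bench; z up. Inner diameter 39 mm, outer 56, 14 thick, open below to 17 mm above the bench. A white pillar, 22 x 30 mm, 126 tall (below the ring's top), stands 75 mm off in this frame's -x. With the polisher fully home its head centre is 18 mm above this point, whichever way its head is turned.
- blue (a joint): Toggle with the blue ball, in rad: 0 = off (leaning 0.5 rad from upright to the bank's -x, the robot's side), 1 = on (0.5 rad to +x). Its pivot, along the bank's y, is 32 mm above the bench; it stays where left and takes 1 to 2 N at the ball. Starts off, within 0.12. This one switches the charger on.
- blue_tip (a point): Centre of the blue ball (diameter 21 mm) at the top of its toggle, 55 mm from the pivot, about 80 mm above the bench; it travels about 53 mm along the bank's x from off to on. Neighbouring toggles stand 44 mm apart along the bank's y; the four colours sit in any order.
- bank: Fixed white base plate of the toggle row, 100 mm (x) x 200 mm (y) x 10 mm high, carrying four grey housings (66 x 40 mm, tops 35 mm above the bench). Origin: centre of its underside on the bench; x is the direction in which toggles are flipped on (roughly away from the robot), y runs along the row.
- red (a joint): Toggle with the red ball, in rad: 0 = off (leaning 0.5 rad from upright to the bank's -x, the robot's side), 1 = on (0.5 rad to +x). Its pivot, along the bank's y, is 32 mm above the bench; it stays where left and takes 1 to 2 N at the ball. Starts off, within 0.12.
- yellow (a joint): Toggle with the yellow ball, in rad: 0 = off (leaning 0.5 rad from upright to the bank's -x, the robot's side), 1 = on (0.5 rad to +x). Its pivot, along the bank's y, is 32 mm above the bench; it stays where left and takes 1 to 2 N at the ball. Starts on, within 0.12.
- black (a joint): Toggle with the black ball, in rad: 0 = off (leaning 0.5 rad from upright to the bank's -x, the robot's side), 1 = on (0.5 rad to +x). Its pivot, along the bank's y, is 32 mm above the bench; it stays where left and takes 1 to 2 N at the ball. Starts off, within 0.12.
- red_tip (a point): Centre of the red ball (diameter 21 mm) at the top of its toggle, 55 mm from the pivot, about 80 mm above the bench; it travels about 53 mm along the bank's x from off to on. Neighbouring toggles stand 44 mm apart along the bank's y; the four colours sit in any order.
- yellow_tip (a point): Centre of the yellow ball (diameter 21 mm) at the top of its toggle, 55 mm from the pivot, about 80 mm above the bench; it travels about 53 mm along the bank's x from off to on. Neighbouring toggles stand 44 mm apart along the bank's y; the four colours sit in any order.
- black_tip (a point): Centre of the black ball (diameter 21 mm) at the top of its toggle, 55 mm from the pivot, about 80 mm above the bench; it travels about 53 mm along the bank's x from off to on. Neighbouring toggles stand 44 mm apart along the bank's y; the four colours sit in any order.
- polisher: The polisher as a whole; origin at the centre of its foot, 128 mm below the head's centre, same axes.
- bowl: Bystander: copper bowl, rim diameter 110 mm, 50 mm high; origin under its centre. Leave alone.
- hammer: Bystander: hammer lying flat, 220 mm long, wooden handle, steel head; origin under its middle, x along the handle to the head. Leave alone.
- jar: Bystander: jar with a brass lid, diameter 64 mm, 75 mm high; origin under its centre. Leave alone.

How it is judged:
By the outcome, as a careful person would: the job done as asked, in the order asked, and still so for the second after the job is handed in, with the robot touching nothing.
It also fails if it takes over 58 s, if anything falls off the work surface, if the arm or the gripper's body presses on something with over 40 N, if the wrist force passes 120 N, or if a joint passes its speed limit or range.

ROBOT

A 6-joint arm with a two-finger parallel gripper is mounted at the origin on the work surface. World frame = base frame: x ahead of the robot, y to its left, z up, the work surface at z = 0. Lengths are in mm, angles in rad, forces in N, time in s.
With the tool pointing down it reaches from about 300 to 950 mm from the base axis. Payload 3.1 kg.
Tool frame: the origin (TCP) lies at the very end of the fingers, on their centre line; the grasp point (between the pads) lies 19 mm behind it; z points along the fingers, y is the line along which they close (so a half turn about z gives the same grasp; the last joint's range is limited). The gripper opens to 85 mm and grips with 20 to 120 N. Pads are 22 mm wide; open, the fingers measure 114 mm over their backs; the gripper's body (76 mm by 85 mm) begins 54 mm behind the grasp point. The pads swing forward as they close: fully open they stand 13 mm farther back than shut.
Start: joints at [-1.28, 0.308, 1.634, -0, 1.2, -0.07], TCP at [220.613, -584.775, 231.272] pointing down, gripper open.
Joint ranges: [-3.06, 3.06], [-0.79, 1.96], [0.05, 2.63], [-1.19, 4.34], [0.05, 2.64], [-2.94, 2.94]. Speed limits (rad/s): [2.79, 2.79, 3.14, 3.14, 3.14, 3.14].

INTERFACE

Orientations are given as a rotation vector (axis times angle).
In Python, from station import observe, capture, calibration, job_done gives the robot as it stands. The module is installed in compiled form; this text tells all that it offers.
- The arm moves only by the tool send_rows, never from a script. Its argument "series" is a list of rows, each a list of 6 numbers: the shift along the tool's x, y, z as a fraction of full scale, then the turn, a rotation vector about the tool's x, y, z as a fraction of full scale. A call has 1 to 8 rows; each row is the pose to reach, as a shift and turn from the pose commanded when the call began, along the tool's axes at that moment; what a row does not reach only later rows make up. Full scale, the value 1, is 0.08 m for a shift and 45 degrees for a turn. A row lasts 1/10 s, in which the tool goes at most 50 mm and 8.59 degrees, less where a joint would pass 70% of its speed; a pose out of reach is approached as far as the arm can. A call with a number of a shift or a turn outside -1 to 1 is refused whole. A call with a gripper value outside its range is refused whole. "hand" is the finger opening in mm, from 0 to 85.4, set as the call begins (left out, the last holds). The fingers move at their own pace and stop on an object; "force" is the grip in N (left out, the last holds). Time passes only in rows, so rows that repeat a pose let the fingers close. It gives the time, the measured TCP pose, the force, the opening and the grip force at its end, in the units of the state.
- observe(): the state, without advancing time (a new reading comes with each control period).
- capture(name): name is "side" or "top"; returns the picture (420x560x3 uint8, blue, green, red); there is no depth.
- calibration(name): a dict with "camera_matrix" (3x3 intrinsics, pixels), "k1" (the pictures are not rectified: a ray, as slopes to the right and down, at radius r is drawn at 1 + k1 r^2 times it, then the intrinsics apply), "xyz" and "orientation" of the camera in the world. Camera axes: x right, y up, looking along -z (the intrinsics and any distortion apply to the point x, -y, -z); pixel columns grow to the right and rows downward; lengths in mm; the calibration is good to about 2 mm. A picture is of the moment at which its call begins. calibration takes no time and is no camera call.
- job_done(): hands the job in; it is judged then, once.
The state is a dict: "t": time; "q": joint angles; "joint_vel": joint speeds; "joint_efforts": joint torques, N m; "ee_pos": TCP position; "eef_rot": TCP orientation; "wrist_force": force on the tool from outside, world axes, zero at the start; "torque": the same for the moment, N m; "finger_gap": finger opening in mm; "finger_force": force on a finger pad.
Only numpy, scipy, OpenCV 4.12 (cv2) and the standard library are available. Lean on these libraries where they do the work, as an engineer would, in place of code of your own. Each camera call takes 0.05 s, during which the arm holds its last target. There are 200 camera calls.

## Working session

There is one attempt and no reset: what is moved stays moved. The work goes in short steps, Python scripts to look and compute and a tool call to move; the robot and the scene stay as the last step left them, time stands still between calls to the robot, and variables do not carry over. Pictures are saved under pics/ and viewed, at most 10 in all, crops included, and the job is handed in when it is done.

Besides the shell and the picture viewer there is one more tool, called after "Emit:" as name([rows], argument=value, ...), one row to a line, values as JSON. send_rows: Moves the arm, as the interface text tells. Its arguments: {"type":"object","properties":{"series":{"type":"array","items":{"type":"array","items":{"type":"number"}}},"hand":{"type":"number"},"force":{"type":"number"}},"required":["series"]}

```bash
mkdir -p pics; python3 - <<'E'
from station import *
import cv2
print(observe())
for n in("side","top"):
    c=calibration(n);print(n,c)
    cv2.imwrite(f"pics/{n}0.png",cv2.resize(capture(n),(800,600),interpolation=cv2.INTER_CUBIC))
E
```

```text
{'t': 0.0, 'q': array([-1.27971233e+00,  3.09049829e-01,  1.63519534e+00,  2.69933110e-05,
        1.19966938e+00, -6.97274597e-02]), 'joint_vel': array([-0.00166018, -0.00253496, -0.00130761, -0.0012683 , -0.00036453,
       -0.00137576]), 'joint_efforts': array([-5.35275431e-04, -4.15254843e+01, -2.76666409e+01, -2.71772651e-04,
        1.01763508e-02, -4.54325729e-06]), 'ee_pos': array([ 220.37616342, -583.98282744,  230.01496197]), 'eef_rot': array([-3.08833745e+00, -5.63262256e-01,  3.63322244e-04]), 'wrist_force': array([-0.24709254, -0.48965564, -0.99253274]), 'torque': array([-0.04123268, -0.00239867,  0.00059964]), 'finger_force': 0.0, 'finger_gap': 85.38740685946752}
side {'camera_matrix': array([[418.51816652,   0.        , 278.10219169],
       [  0.        , 418.51816652, 207.85910453],
       [  0.        ,   0.        ,   1.        ]]), 'k1': 0.03520872252426964, 'xyz': array([355.34700675, 692.89968359, 849.72432993]), 'orientation': array([ 0.15526041, -1.07645524, -2.63372529])}
top {'camera_matrix': array([[400.45425946,   0.        , 279.74398554],
       [  0.        , 400.45425946, 208.33025397],
       [  0.        ,   0.        ,   1.        ]]), 'k1': 0.011553439491913009, 'xyz': array([409.89687974, -14.14600092, 978.86924568]), 'orientation': array([ 0.15676642, -0.10029438, -1.59941344])}
```

View pics/side0.png

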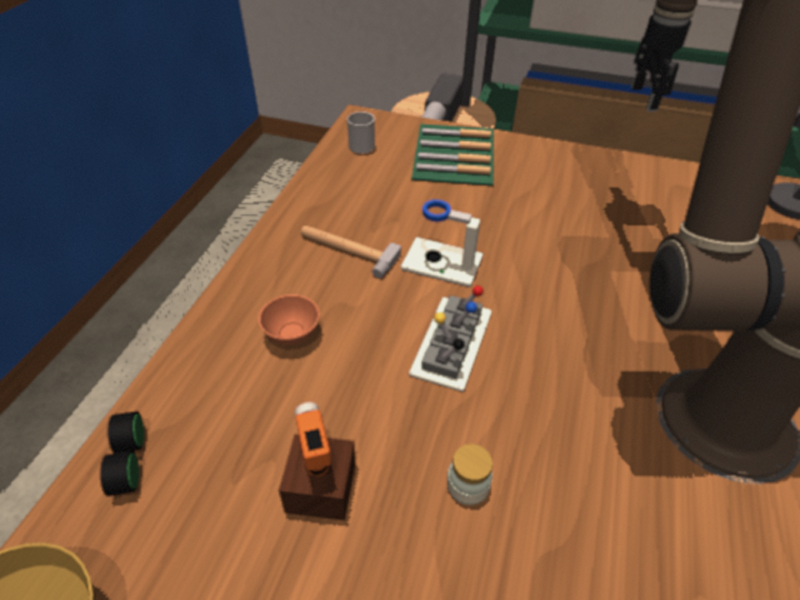

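View pics/top0.png

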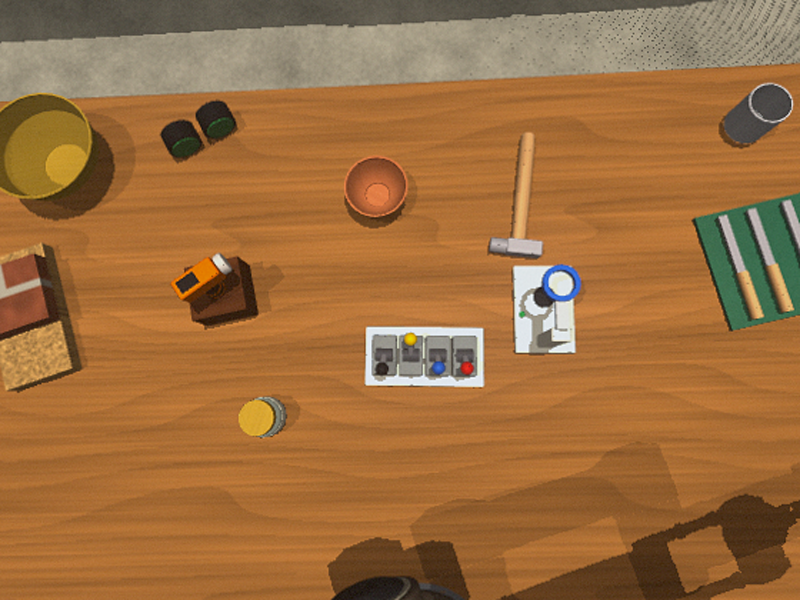

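Side view (800x600): polisher head at (313,440) in the block, ring at (436,210), toggles near (470,300). Top view: polisher head (200,280) with its white wheel at the upper right, ring (562,283), blue ball (438,368) between yellow and red, red (467,368). I'll measure by fitting the projected models.

```bash
cat > h.py <<'E'
from station import *
import cv2, numpy as np
from scipy.optimize import least_squares
from scipy.spatial.transform import Rotation as R
def project(n,P):
    c=calibration(n); p=(np.atleast_2d(P)-c["xyz"])@R.from_rotvec(c["orientation"]).as_matrix()
    s=np.c_[p[:,0]/-p[:,2],-p[:,1]/-p[:,2]]; s=s*(1+c["k1"]*(s**2).sum(1,keepdims=True))
    K=c["camera_matrix"]; return s@K[:2,:2].T+K[:2,2]
def hullmom(pts):
    m=cv2.moments(cv2.convexHull(np.float32(pts)))
    return np.array([m["m10"],m["m01"]])/m["m00"],np.array([m["mu20"],m["mu11"],m["mu02"]])/m["m00"]
def mask(im,lo,hi,roi=None):
    m=cv2.inRange(cv2.cvtColor(im,cv2.COLOR_BGR2HSV),np.array(lo),np.array(hi))
    if roi:
        z=np.zeros_like(m);x0,y0,x1,y1=roi;z[y0:y1,x0:x1]=m[y0:y1,x0:x1];m=z
    k,l,s,c=cv2.connectedComponentsWithStats(m)
    return l==1+np.argmax(s[1:,4])
def pix(m):
    y,x=np.nonzero(m); return np.r_[np.c_[x-.5,y-.5],np.c_[x+.5,y+.5],np.c_[x-.5,y+.5],np.c_[x+.5,y-.5]].astype(np.float32)
def tri(d,x0):
    f=lambda p:np.concatenate([project(n,p)[0]-d[n] for n in d])
    r=least_squares(f,x0); return r.x,np.abs(r.fun).max()
BOX=np.array([[a,b,c] for a in(-35,35) for b in(-17,17) for c in(-18,18)],float)
def head(ims,rois,x0):
    d={n:hullmom(pix(mask(ims[n],(4,190,90),(16,255,255),rois[n]))) for n in ims}
    def f(p):
        P=BOX@R.from_euler("z",p[3]).as_matrix().T+p[:3]; o=[]
        for n in d:
            c,m=hullmom(project(n,P)); o+=list(c-d[n][0])+list((m-d[n][1])/20)
        return np.array(o)
    r=least_squares(f,x0,x_scale=[10,10,10,.1],diff_step=1e-4); return r.x,r.fun.round(2)
E
python3 - <<'E'
from h import *
ims={n:capture(n) for n in("side","top")}
r=lambda *a:[int(v*.7) for v in a]
print(head(ims,{"side":r(280,380,360,480),"top":r(160,240,250,310)},[500,200,120,-.8]))
# ring
blue=((100,150,60),(130,255,255))
d={n:hullmom(pix(mask(ims[n],*blue,roi)))[0] for n,roi in (("side",r(410,190,460,228)),("top",r(535,255,590,310)))}
print("ring(center 7 below top)",tri(d,[450,-200,130]))
for nm,lo,hi,rs,rt in (("blue",*blue,r(455,295,485,318),r(425,355,450,380)),("red",(0,150,70),(6,255,255),r(468,280,490,298),r(455,355,480,380)),("yellow",(20,150,90),(35,255,255),r(430,308,450,325),r(400,330,422,350))):
    d={n:hullmom(pix(mask(ims[n],lo,hi,q)))[0] for n,q in(("side",rs),("top",rt))}
    print(nm,tri(d,[400,0,80]))
# ground points from top
from itertools import product
def ground(n,uv,z): return least_squares(lambda p:project(n,[p[0],p[1],z])[0]-np.array(uv)*.7,[400,0]).x.round(1)
for nm,uv,z in [("bank",u,10) for u in((366,328),(484,328),(484,387),(365,386))]+[("jar",(257,417),75),("pillar top",(560,318),126),("standbase",(514,266),5),("standbase",(575,353),5),("bowl",(376,186),50),("hammerhead",(517,246),20),("block",(257,315),70)]: print(nm,ground("top",uv,z))
a=ims["top"][160:240,340:425];b=ims["side"][130:200,275:350]
cv2.imwrite("pics/c.png",np.hstack([cv2.resize(a,(400,400),interpolation=2),cv2.resize(b,(400,400),interpolation=2)]))
E
```

```text
(array([587.37397655, 319.7276195 , 138.37461328,  -0.93120498]), array([-0.08, -0.01,  0.2 ,  0.48,  0.79,  0.06,  0.08,  0.08, -0.12,
        0.24]))
ring(center 7 below top) (array([ 563.89511475, -226.34584177,  133.91283971]), np.float64(0.06682658657348384))
blue (array([447.04388179, -40.27991345,  84.51058774]), np.float64(0.37103593841300153))
red (array([444.86572104, -83.61195518,  85.48848573]), np.float64(0.14485023106169592))
yellow (array([492.42424635,   1.62121677,  83.50130322]), np.float64(0.1813799515222172))
bank [519.3  77.2]
bank [ 512.6 -123. ]
bank [ 414.1 -117.7]
bank [421.6  80.8]
jar [378.2 244.5]
pillar top [ 511.4 -223. ]
standbase [ 618.9 -180.8]
standbase [ 466. -273.]
bowl [757.2  51.5]
hammerhead [ 650.4 -185.5]
block [539.7 247.8]
```

View pics/c.png

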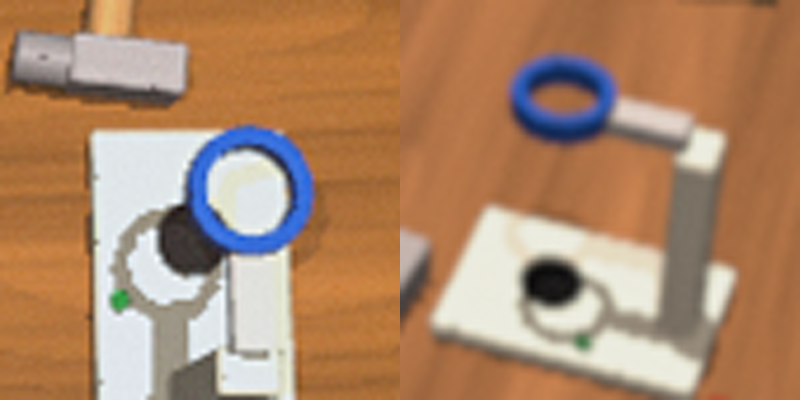

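The fit agrees with the text: head z is 138, ring top about 141, and the reach is fine. The crop shows the ring centre at (250,190) left and (563,97) right, with nothing obstructing it. Next I'll plan the approach moves.

```bash
cat > plan.py <<'E'
import sys, json
from h import *
def plan(target, tool_y=None, n=None, start=None):
    """calls (rounded) from measured pose to world target; tool_y = wanted world angle of closing axis"""
    s=observe(); p=np.array(s["ee_pos"]) if start is None else np.array(start,float)
    M=R.from_rotvec(s["eef_rot"]); ex=M.as_matrix()
    # nominal: exactly down
    a=np.arctan2(ex[1,1],ex[0,1]); turn=0
    down=lambda a:R.from_matrix(np.c_[[-np.sin(-a)*-1*-1,0,0],[0,0,0],[0,0,0]]) 
    tilt=np.degrees(np.arccos(-ex[2,2]))
    if tool_y is not None: turn=(tool_y-a+np.pi/2)%np.pi-np.pi/2
    print("tilt",tilt.round(2),"toolyang",a.round(3),"turn",round(turn,3),"alt",round(turn-np.sign(turn)*np.pi,3)); return p,ex,turn
def calls(p,ex,turn,target,nturn=0):
    p=np.array(p,float);i=0
    while True:
        d=ex.T@(np.array(target)-p)/80
        if abs(turn)<.01 and np.abs(d).max()<.004: break
        s=np.round(d/max(1,np.abs(d).max()),3); t=np.round(np.clip(-turn/(np.pi/4),-1,1),3)
        rows=int(np.ceil(max(np.linalg.norm(s)*80/50,abs(t)*45/8.59)))
        print(i,[*s.tolist(),0,0,float(t)],"rows>=",rows)
        p=p+ex@s*80; ex=ex@R.from_rotvec([0,0,t*np.pi/4]).as_matrix(); turn+=t*np.pi/4; i+=1
        if i>15: break
E
python3 - <<'E'
from plan import *
p,ex,turn=plan(None,.64)
if turn<0: turn+=np.pi
calls([220.6,-584.8,231.3],ex,turn,[587.4,319.7,251.3])
E
```

```text
tilt 0.09 toolyang -1.21 turn -1.292 alt 1.85
0 [0.924, -1.0, -0.026, 0, 0, -1.0] rows>= 6
1 [1.0, -0.039, -0.019, 0, 0, -1.0] rows>= 6
2 [1.0, 0.924, -0.026, 0, 0, -0.356] rows>= 3
3 [0.606, 1.0, -0.023, 0, 0, 0.0] rows>= 2
4 [0.607, 1.0, -0.023, 0, 0, 0.0] rows>= 2
5 [0.606, 1.0, -0.023, 0, 0, 0.0] rows>= 2
6 [0.607, 1.0, -0.023, 0, 0, 0.0] rows>= 2
7 [0.606, 1.0, -0.022, 0, 0, 0.0] rows>= 2
8 [0.607, 1.0, -0.023, 0, 0, 0.0] rows>= 2
9 [0.606, 1.0, -0.022, 0, 0, 0.0] rows>= 2
10 [0.151, 0.248, -0.006, 0, 0, 0.0] rows>= 1
```

Emit:
send_rows([
  [0.46, -0.5, 0, 0, 0, -0.5],
  [0.924, -1, 0, 0, 0, -1],
  [0.924, -1, 0, 0, 0, -1],
  [0.924, -1, 0, 0, 0, -1],
  [0.924, -1, -0.026, 0, 0, -1],
  [0.924, -1, -0.026, 0, 0, -1],
  [0.924, -1, -0.026, 0, 0, -1],
], hand=85)

```text
t: 0.9
ee_pos: [261.5, -483.6, 233.3]
eef_rot: [-2.64, -1.703, -0.0]
wrist_force: [-0.1, 0.2, 0.5]
finger_gap: 84.8
finger_force: 0.0
```

Emit:
send_rows([
  [1, -0.04, -0.02, 0, 0, -1],
  [1, -0.04, -0.02, 0, 0, -1],
  [1, -0.04, -0.02, 0, 0, -1],
  [1, -0.04, -0.02, 0, 0, -1],
  [1, -0.04, -0.02, 0, 0, -1],
  [1, -0.04, -0.02, 0, 0, -1],
  [1, -0.04, -0.02, 0, 0, -1],
])

```text
t: 1.6
ee_pos: [291.5, -409.5, 234.8]
eef_rot: [-1.788, -2.583, -0.0]
wrist_force: [1.1, -0.2, -0.3]
finger_gap: 84.9
finger_force: 0.0
```

Emit:
send_rows([
  [1, 0.924, -0.026, 0, 0, -0.356],
  [1, 0.924, -0.026, 0, 0, -0.356],
  [1, 0.924, -0.026, 0, 0, -0.356],
  [1, 0.924, -0.026, 0, 0, -0.356],
])

```text
t: 2.0
ee_pos: [332.9, -307.6, 237.0]
eef_rot: [1.408, 2.808, -0.001]
wrist_force: [-0.1, 0.8, 0.1]
finger_gap: 85.2
finger_force: 0.0
```

Emit:
send_rows([
  [0.303, 0.5, -0.01, 0, 0, 0],
  [0.606, 1, -0.023, 0, 0, 0],
  [0.606, 1, -0.023, 0, 0, 0],
])

```text
t: 2.3
ee_pos: [368.8, -219.5, 238.9]
eef_rot: [1.406, 2.809, 0.002]
wrist_force: [-0.3, -0.4, -1.1]
finger_gap: 84.9
finger_force: 0.0
```

Emit:
send_rows([
  [0.303, 0.5, -0.01, 0, 0, 0],
  [0.606, 1, -0.023, 0, 0, 0],
  [0.606, 1, -0.023, 0, 0, 0],
])

```text
t: 2.6
ee_pos: [404.5, -133.1, 241.1]
eef_rot: [1.404, 2.809, 0.002]
wrist_force: [0.5, -0.6, -0.6]
finger_gap: 85.1
finger_force: 0.0
```

Emit:
send_rows([
  [0.303, 0.5, -0.01, 0, 0, 0],
  [0.606, 1, -0.023, 0, 0, 0],
  [0.606, 1, -0.023, 0, 0, 0],
])

```text
t: 2.9
ee_pos: [440.1, -46.8, 243.0]
eef_rot: [1.404, 2.809, 0.002]
wrist_force: [-0.0, -0.9, 0.5]
finger_gap: 84.9
finger_force: 0.0
```

Emit:
send_rows([
  [0.303, 0.5, -0.01, 0, 0, 0],
  [0.606, 1, -0.023, 0, 0, 0],
  [0.606, 1, -0.023, 0, 0, 0],
])

```text
t: 3.2
ee_pos: [475.7, 39.5, 244.8]
eef_rot: [1.405, 2.808, 0.003]
wrist_force: [-0.6, -0.5, 0.7]
finger_gap: 84.9
finger_force: 0.0
```

Emit:
send_rows([
  [0.303, 0.5, -0.01, 0, 0, 0],
  [0.606, 1, -0.023, 0, 0, 0],
  [0.606, 1, -0.023, 0, 0, 0],
])

```text
t: 3.5
ee_pos: [511.1, 125.9, 246.5]
eef_rot: [1.406, 2.807, 0.003]
wrist_force: [0.0, -0.7, -0.2]
finger_gap: 84.7
finger_force: 0.0
```

Emit:
send_rows([
  [0.303, 0.5, -0.01, 0, 0, 0],
  [0.606, 1, -0.023, 0, 0, 0],
  [0.606, 1, -0.023, 0, 0, 0],
])

```text
t: 3.8
ee_pos: [546.3, 212.4, 248.0]
eef_rot: [1.407, 2.807, 0.003]
wrist_force: [-0.2, -1.4, -0.2]
finger_gap: 84.9
finger_force: 0.0
```

Emit:
send_rows([
  [0.303, 0.5, -0.01, 0, 0, 0],
  [0.606, 1, -0.023, 0, 0, 0],
  [0.606, 1, -0.023, 0, 0, 0],
  [0.606, 1, -0.023, 0, 0, 0],
  [0.606, 1, -0.023, 0, 0, 0],
])

```text
t: 4.3
ee_pos: [578.9, 295.1, 249.4]
eef_rot: [-1.412, -2.806, 0.003]
wrist_force: [-0.5, -0.6, 0.0]
finger_gap: 85.0
finger_force: 0.0
```

```bash
python3 - <<'E'
from plan import *
p,ex,turn=plan(None,.64)
print(p)
calls(p,ex,turn,[587.4,319.7,250])
cv2.imwrite("pics/m1.png",np.hstack([cv2.resize(capture("top")[130:280,90:240],(400,400)),cv2.resize(capture("side")[230:380,150:300],(400,400))]))
E
```

```text
tilt 0.12 toolyang 0.638 turn 0.002 alt -3.14
[578.86020486 295.10832569 249.43263703]
0 [0.183, 0.269, -0.008, 0, 0, -0.002] rows>= 1
```

View pics/m1.png

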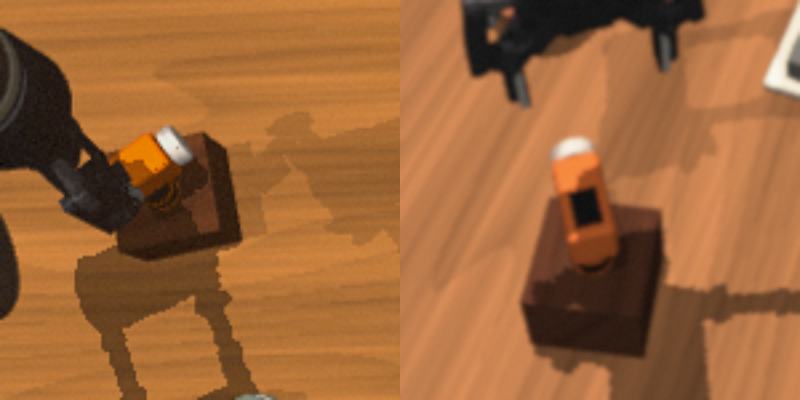

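The picture shows the gripper upright, with its two fingers oriented across the head (side crop, fingertips at (525,100) and (665,65), head at (590,210)). Now centring and descending.

Emit:
send_rows([
  [0.183, 0.269, 0, 0, 0, 0],
  [0.183, 0.269, 0, 0, 0, 0],
  [0.183, 0.269, 0.4, 0, 0, 0],
  [0.183, 0.269, 0.8, 0, 0, 0],
  [0.183, 0.269, 0.8, 0, 0, 0],
  [0.183, 0.269, 0.8, 0, 0, 0],
])

```text
t: 5.0
ee_pos: [586.8, 321.5, 185.7]
eef_rot: [-1.41, -2.806, 0.003]
wrist_force: [-0.6, -0.0, 0.1]
finger_gap: 85.0
finger_force: 0.0
```

Emit:
send_rows([
  [0, 0, 0.25, 0, 0, 0],
  [0, 0, 0.5, 0, 0, 0],
  [0, 0, 0.73, 0, 0, 0],
  [0, 0, 0.73, 0, 0, 0],
  [0, 0, 0.73, 0, 0, 0],
])

```text
t: 5.5
ee_pos: [588.4, 322.9, 129.6]
eef_rot: [1.409, 2.806, 0.003]
wrist_force: [-0.1, -0.7, 0.5]
finger_gap: 84.8
finger_force: 0.0
```

Emit:
send_rows([
  [0, 0, 0, 0, 0, 0],
  [0, 0, 0, 0, 0, 0],
  [0, 0, 0, 0, 0, 0],
  [0, 0, 0, 0, 0, 0],
  [0, 0, 0, 0, 0, 0],
  [0, 0, 0, 0, 0, 0],
  [0, 0, 0, 0, 0, 0],
  [0, 0, 0, 0, 0, 0],
], hand=20, force=50)

```text
t: 6.3
ee_pos: [587.5, 322.7, 128.7]
eef_rot: [1.409, 2.807, 0.0]
wrist_force: [-1.7, -0.9, 6.6]
finger_gap: 33.1
finger_force: 49.4
```

Emit:
send_rows([
  [0, 0, -0.1, 0, 0, 0],
  [0, 0, -0.3, 0, 0, 0],
  [0, 0, -0.6, 0, 0, 0],
  [0, 0, -1, 0, 0, 0],
  [0, 0, -1, 0, 0, 0],
], force=70)

```text
t: 6.8
ee_pos: [590.9, 324.5, 213.8]
eef_rot: [1.406, 2.801, 0.014]
wrist_force: [0.8, 1.1, -2.3]
finger_gap: 33.1
finger_force: 69.2
```

Emit:
send_rows([
  [0, 0, -0.4, 0, 0, 0],
  [0, 0, -0.8, 0, 0, 0],
  [0, 0, -1, 0, 0, 0],
  [0, 0, -1, 0, 0, 0],
  [0, 0, -1, 0, 0, 0],
])

```text
t: 7.3
ee_pos: [586.7, 322.4, 286.0]
eef_rot: [-1.409, -2.807, 0.002]
wrist_force: [0.4, 0.3, -2.8]
finger_gap: 32.9
finger_force: 69.9
```

```bash
python3 - <<'E'
from plan import *
p,ex,turn=plan(None,None)
print(p,observe()["wrist_force"],observe()["finger_gap"])
calls(p,ex,0,[564,-226,295])
cv2.imwrite("pics/m2.png",np.hstack([cv2.resize(capture("top")[100:280,70:250],(400,400)),cv2.resize(capture("side")[150:380,110:340],(400,400))]))
E
```

```text
tilt 0.11 toolyang 0.64 turn 0 alt 0.0
[586.6530639  322.37520318 285.96616779] [ 0.4482797   0.2734721  -2.75786196] 32.898887094155384
0 [-1.0, -0.811, -0.02, 0, 0, 0.0] rows>= 3
1 [-1.0, -0.812, -0.02, 0, 0, -0.0] rows>= 3
2 [-1.0, -0.811, -0.02, 0, 0, -0.0] rows>= 3
3 [-1.0, -0.812, -0.02, 0, 0, -0.0] rows>= 3
4 [-1.0, -0.811, -0.021, 0, 0, -0.0] rows>= 3
5 [-0.327, -0.266, -0.006, 0, 0, -0.0] rows>= 1
```

View pics/m2.png

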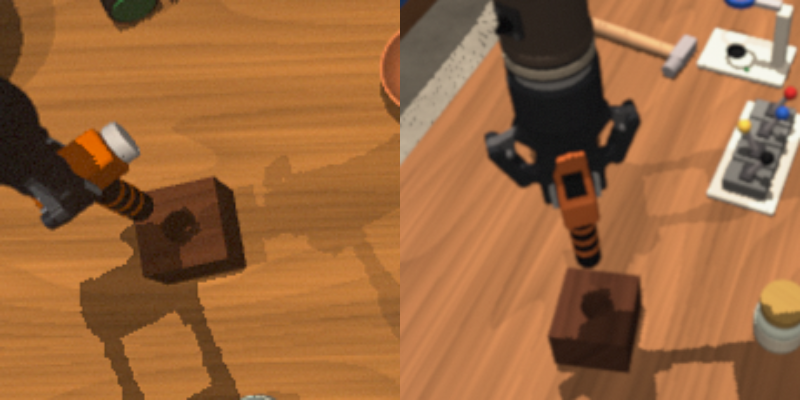

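The polisher is free of the block and hangs upright in the grip (side crop, head (577,190), foot (588,258)). Carrying it to the ring.

Emit:
send_rows([
  [-0.25, -0.2, -0.02, 0, 0, 0],
  [-0.6, -0.49, -0.02, 0, 0, 0],
  [-1, -0.81, -0.1, 0, 0, 0],
  [-1, -0.81, -0.1, 0, 0, 0],
])

```text
t: 7.8
ee_pos: [582.5, 214.8, 293.9]
eef_rot: [-1.415, -2.804, 0.008]
wrist_force: [0.5, 1.1, -3.2]
finger_gap: 33.2
finger_force: 70.0
```

Emit:
send_rows([
  [-0.33, -0.27, 0, 0, 0, 0],
  [-0.67, -0.54, 0, 0, 0, 0],
  [-1, -0.81, 0, 0, 0, 0],
])

```text
t: 8.1
ee_pos: [577.9, 116.1, 293.4]
eef_rot: [-1.407, -2.806, 0.002]
wrist_force: [0.8, -0.5, -2.6]
finger_gap: 33.3
finger_force: 70.3
```

Emit:
send_rows([
  [-0.33, -0.27, 0, 0, 0, 0],
  [-0.67, -0.54, 0, 0, 0, 0],
  [-1, -0.81, 0, 0, 0, 0],
])

```text
t: 8.4
ee_pos: [573.8, 13.2, 293.6]
eef_rot: [-1.408, -2.805, 0.001]
wrist_force: [1.1, -0.9, -2.5]
finger_gap: 32.8
finger_force: 70.3
```

Emit:
send_rows([
  [-0.33, -0.27, 0, 0, 0, 0],
  [-0.67, -0.54, 0, 0, 0, 0],
  [-1, -0.81, 0, 0, 0, 0],
])

```text
t: 8.7
ee_pos: [569.8, -89.6, 293.6]
eef_rot: [-1.408, -2.805, 0.0]
wrist_force: [0.6, 0.3, -3.0]
finger_gap: 32.8
finger_force: 70.3
```

Emit:
send_rows([
  [-0.33, -0.27, 0, 0, 0, 0],
  [-0.67, -0.54, 0, 0, 0, 0],
  [-0.9, -0.73, 0, 0, 0, 0],
  [-1, -0.81, 0, 0, 0, 0],
])

```text
t: 9.1
ee_pos: [565.6, -193.4, 293.5]
eef_rot: [-1.411, -2.804, 0.001]
wrist_force: [0.0, 0.9, -2.2]
finger_gap: 33.1
finger_force: 70.2
```

Emit:
send_rows([
  [-0.15, -0.12, 0, 0, 0, 0],
  [-0.3, -0.25, 0, 0, 0, 0],
  [-0.3, -0.25, 0, 0, 0, 0],
  [-0.3, -0.25, 0, 0, 0, 0],
  [-0.3, -0.25, 0, 0, 0, 0],
])

```text
t: 9.6
ee_pos: [564.9, -222.1, 295.5]
eef_rot: [-1.408, -2.808, -0.001]
wrist_force: [-0.1, 0.1, -3.2]
finger_gap: 33.1
finger_force: 70.2
```

```bash
python3 - <<'E'
from plan import *
p,ex,turn=plan(None,None)
print(p,observe()["wrist_force"],observe()["torque"],observe()["finger_gap"])
ims={n:capture(n) for n in("side","top")}
print(project("top",[[564,-226,290],[564,-226,140]]),project("side",[[564,-226,290],[564,-226,140]]))
cv2.imwrite("pics/m3.png",np.hstack([cv2.resize(ims["top"][130:270,330:470],(400,400)),cv2.resize(ims["side"][60:200,250:390],(400,400))]))
E
```

```text
tilt 0.04 toolyang 0.641 turn 0 alt 0.0
[ 564.88113061 -222.05130747  295.49068868] [-0.13354039  0.07486271 -3.21446195] [ 0.02563774 -0.03283297  0.02418453] 33.11171962694158
[[413.95774416 180.63976426]
 [393.14901506 196.98789487]] [[308.79787242  97.10902345]
 [305.37267999 145.21751616]]
```

View pics/m3.png

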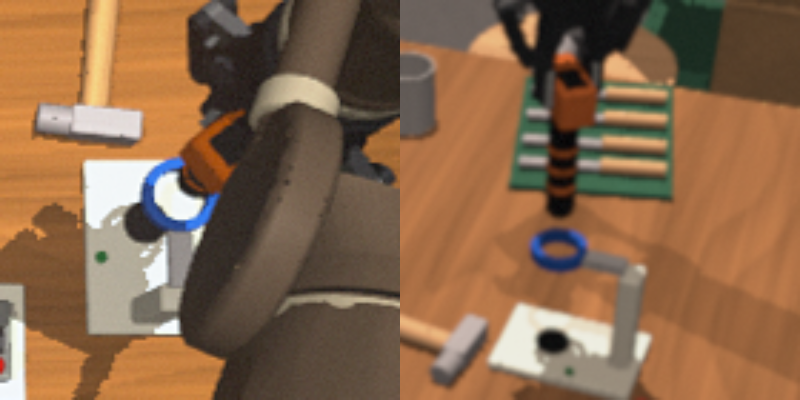

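The foot (560,210, side crop) is directly above the ring (558,250), within about 2 mm against 5.5 mm of clearance. Lowering in stages and watching the wrist force.

Emit:
send_rows([
  [0, -0.02, 0.1, 0, 0, 0],
  [0, -0.02, 0.25, 0, 0, 0],
  [0, -0.02, 0.4, 0, 0, 0],
  [0, -0.02, 0.55, 0, 0, 0],
  [0, -0.02, 0.7, 0, 0, 0],
  [0, -0.02, 0.85, 0, 0, 0],
  [0, -0.02, 1, 0, 0, 0],
  [0, -0.02, 1, 0, 0, 0],
])

```text
t: 10.5
ee_pos: [561.9, -223.1, 212.6]
eef_rot: [-1.407, -2.803, 0.0]
wrist_force: [-0.2, 0.6, -3.3]
finger_gap: 32.8
finger_force: 70.1
```

Emit:
send_rows([
  [0, 0, 0.1, 0, 0, 0],
  [0, 0, 0.25, 0, 0, 0],
  [0, 0, 0.4, 0, 0, 0],
  [0, 0, 0.5, 0, 0, 0],
  [0, 0, 0.6, 0, 0, 0],
  [0, 0, 0.7, 0, 0, 0],
  [0, 0, 0.7, 0, 0, 0],
])

```text
t: 11.2
ee_pos: [562.5, -223.4, 157.8]
eef_rot: [-1.408, -2.805, 0.0]
wrist_force: [0.3, 0.1, -3.5]
finger_gap: 33.0
finger_force: 70.2
```

Emit:
send_rows([
  [0, 0, 0.03, 0, 0, 0],
  [0, 0, 0.06, 0, 0, 0],
  [0, 0, 0.09, 0, 0, 0],
  [0, 0, 0.09, 0, 0, 0],
  [0, 0, 0.09, 0, 0, 0],
])

```text
t: 11.7
ee_pos: [563.5, -223.9, 152.4]
eef_rot: [1.409, 2.808, 0.0]
wrist_force: [0.3, 0.7, -2.7]
finger_gap: 33.0
finger_force: 70.2
```

Emit:
send_rows([
  [0, 0, 0, 0, 0, 0],
  [0, 0, 0, 0, 0, 0],
  [0, 0, 0, 0, 0, 0],
  [0, 0, 0, 0, 0, 0],
  [0, 0, 0, 0, 0, 0],
  [0, 0, 0, 0, 0, 0],
  [0, 0, 0, 0, 0, 0],
], hand=70)

```text
t: 12.4
ee_pos: [563.5, -223.8, 152.3]
eef_rot: [-1.409, -2.808, -0.0]
wrist_force: [1.0, -0.6, 0.1]
finger_gap: 70.1
finger_force: 0.0
```

Emit:
send_rows([
  [0, 0, -0.2, 0, 0, 0],
  [0, 0, -0.5, 0, 0, 0],
  [0, 0, -1, 0, 0, 0],
  [0, 0, -1, 0, 0, 0],
  [0, 0, -1, 0, 0, 0],
])

```text
t: 12.9
ee_pos: [564.8, -224.5, 235.3]
eef_rot: [1.407, 2.803, 0.0]
wrist_force: [0.4, 0.5, -0.9]
finger_gap: 70.2
finger_force: 0.0
```

```bash
python3 - <<'E'
from plan import *
ims={n:capture(n) for n in("side","top")}
print(project("side",[[564,-226,158],[564,-226,140],[564,-226,30]]))
cv2.imwrite("pics/m4.png",np.hstack([cv2.resize(ims["top"][130:270,330:470],(400,400)),cv2.resize(ims["side"][80:220,250:390],(400,400))]))
p,ex,turn=plan(None,np.pi/2-.035)
print(p)
calls(p,ex,0,[395,-40,225])
E
```

```text
[[305.74820488 139.92865174]
 [305.37267999 145.21751616]
 [303.25406031 175.12385909]]
tilt 0.06 toolyang 0.64 turn 0.895 alt -2.246
[ 562.95665647 -223.58287479  232.09224701]
0 [1.0, -0.101, 0.03, 0, 0, 0.0] rows>= 2
1 [1.0, -0.101, 0.029, 0, 0, -0.0] rows>= 2
2 [1.0, -0.101, 0.03, 0, 0, -0.0] rows>= 2
3 [0.094, -0.009, 0.003, 0, 0, -0.0] rows>= 1
```

View pics/m4.png

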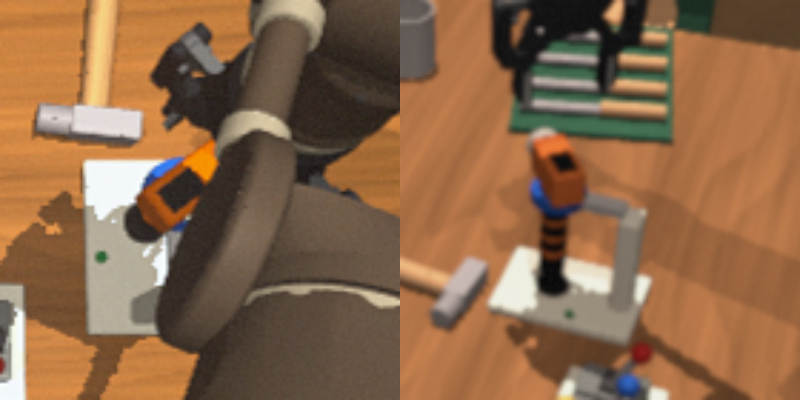

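The polisher hangs upright, its head seated on the blue ring (side crop: head (557,165), foot (550,285)). Next, the toggle.

Emit:
send_rows([
  [0.5, -0.05, 0, 0, 0, 0.2],
  [1, -0.1, 0, 0, 0, 0.4],
  [1, -0.1, 0, 0, 0, 0.86],
  [1, -0.1, 0, 0, 0, 0.86],
  [1, -0.1, 0, 0, 0, 0.86],
  [1, -0.1, 0, 0, 0, 0.86],
  [1, -0.1, 0, 0, 0, 0.86],
], hand=0, force=30)

```text
t: 13.7
ee_pos: [508.6, -164.2, 231.2]
eef_rot: [-2.257, -2.183, 0.001]
wrist_force: [0.3, -0.8, -0.2]
finger_gap: -0.1
finger_force: 0.0
```

```bash
python3 - <<'E'
from plan import *
p,ex,turn=plan(None,-.035)
print(p)
calls(p,ex,0,[398,-40,150])
E
```

```text
tilt 0.13 toolyang -0.033 turn -0.002 alt 3.14
[ 508.55326372 -164.16508581  231.23450558]
0 [1.0, -0.951, 0.678, 0, 0, 0.0] rows>= 3
1 [0.504, -0.48, 0.342, 0, 0, -0.0] rows>= 2
```

Emit:
send_rows([
  [0.4, -0.38, 0.27, 0, 0, 0],
  [0.8, -0.76, 0.54, 0, 0, 0],
  [1, -0.95, 0.68, 0, 0, 0],
  [1, -0.95, 0.68, 0, 0, 0],
])

```text
t: 14.1
ee_pos: [431.4, -79.3, 174.8]
eef_rot: [-2.251, -2.18, 0.006]
wrist_force: [0.1, -0.4, 0.0]
finger_gap: -0.1
finger_force: 0.0
```

Emit:
send_rows([
  [0.3, -0.3, 0.2, 0, 0, 0],
  [0.504, -0.48, 0.34, 0, 0, 0],
  [0.504, -0.48, 0.34, 0, 0, 0],
  [0.504, -0.48, 0.34, 0, 0, 0],
  [0.504, -0.48, 0.34, 0, 0, 0],
])

```text
t: 14.6
ee_pos: [401.5, -41.3, 152.0]
eef_rot: [2.258, 2.18, 0.003]
wrist_force: [0.0, 0.5, -0.3]
finger_gap: -0.3
finger_force: 0.0
```

```bash
python3 - <<'E'
from plan import *
ims={n:capture(n) for n in("side","top")}
cv2.imwrite("pics/m5.png",np.hstack([cv2.resize(ims["top"][190:310,240:360],(400,400)),cv2.resize(ims["side"][160:280,270:390],(400,400))]))
p,ex,turn=plan(None,-.035)
print(p,project("side",p),project("top",p))
calls(p,ex,0,[398,-40,72])
E
```

```text
tilt 0.16 toolyang -0.036 turn 0.001 alt -3.141
[401.04387804 -41.20263638 151.77496654] [[351.26055952 199.39093421]] [[308.78036965 277.99527338]]
0 [0.014, -0.041, 0.997, 0, 0, 0.0] rows>= 2
```

View pics/m5.png

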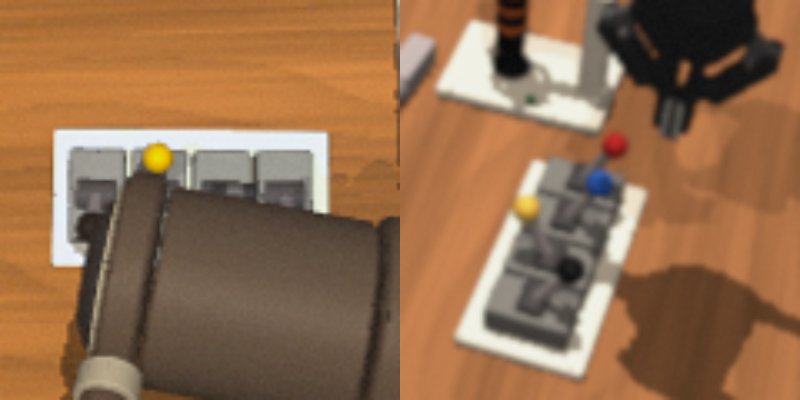

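Fingertips (670,115, side crop) are on the robot's side of the blue ball (600,182), in line with it. Lowering, then pushing in small steps.

Emit:
send_rows([
  [0.014, -0.04, 0.3, 0, 0, 0],
  [0.014, -0.04, 0.7, 0, 0, 0],
  [0.014, -0.04, 1, 0, 0, 0],
  [0.014, -0.04, 1, 0, 0, 0],
  [0.014, -0.04, 1, 0, 0, 0],
])

```text
t: 15.2
ee_pos: [396.6, -39.4, 71.0]
eef_rot: [-2.261, -2.182, 0.0]
wrist_force: [0.4, 0.1, 0.6]
finger_gap: 0.1
finger_force: 0.0
```

Emit:
send_rows([
  [0, 0.1, 0, 0, 0, 0],
  [0, 0.2, 0, 0, 0, 0],
  [0, 0.3, 0, 0, 0, 0],
  [0, 0.4, 0, 0, 0, 0],
  [0, 0.5, 0, 0, 0, 0],
  [0, 0.6, 0, 0, 0, 0],
  [0, 0.7, 0, 0, 0, 0],
  [0, 0.7, 0, 0, 0, 0],
])

```text
t: 16.0
ee_pos: [453.9, -41.1, 71.0]
eef_rot: [2.259, 2.181, 0.002]
wrist_force: [-0.7, 0.1, -0.6]
finger_gap: -0.2
finger_force: 0.0
```

```bash
cat > ball.py <<'E'
from h import *
def ball(lo,hi):
    im=capture("side")
    m=mask(im,lo,hi,(308,185,350,235)); c,_=hullmom(pix(m)); print("px",c,m.sum())
    # constrain to the toggle's plane: pivot (467,-41.5,32), arm 55
    f=lambda a:project("side",[466.5+55*np.sin(a[0]),-41.5-1.9*np.sin(a[0]),32+55*np.cos(a[0])])[0]-c
    r=least_squares(f,[.3]); print("lean",r.x,"res",r.fun)
ball((100,150,60),(130,255,255))
E
python3 ball.py
```

```text
px [317.71256039 210.67391304] 30
lean [0.2155821] res [-0.03726694  0.36840702]
```

Emit:
send_rows([
  [0, 0.06, 0, 0, 0, 0],
  [0, 0.12, 0, 0, 0, 0],
  [0, 0.17, 0, 0, 0, 0],
  [0, 0.2, 0, 0, 0, 0],
  [0, 0.2, 0, 0, 0, 0],
])

```text
t: 16.55
ee_pos: [468.3, -41.5, 70.7]
eef_rot: [2.26, 2.182, 0.0]
wrist_force: [-0.0, -0.9, -0.4]
finger_gap: -0.1
finger_force: 0.3
```

```bash
python3 ball.py
```

```text
px [312.57291667 210.4375    ] 29
lean [0.4669244] res [0.05755112 0.58076405]
```

Nearly there; I'll push on in small increments until the force shows the stop.

Emit:
send_rows([
  [0, 0.03, 0, 0, 0, 0],
  [0, 0.05, 0, 0, 0, 0],
  [0, 0.05, 0, 0, 0, 0],
])

```text
t: 16.9
ee_pos: [471.4, -41.6, 70.6]
eef_rot: [-2.259, -2.182, 0.001]
wrist_force: [-2.4, 0.2, 0.8]
finger_gap: -0.1
finger_force: 1.2
```

```bash
python3 ball.py
```

```text
px [311.55464481 210.47814208] 26
lean [0.51875695] res [0.09563917 0.65948477]
```

Emit:
send_rows([
  [0, 0.025, 0, 0, 0, 0],
  [0, 0.03, 0, 0, 0, 0],
  [0, 0.03, 0, 0, 0, 0],
])

```text
t: 17.25
ee_pos: [471.8, -41.5, 70.4]
eef_rot: [-2.256, -2.18, 0.006]
wrist_force: [-6.6, -1.6, 4.8]
finger_gap: -0.2
finger_force: 3.8
```

```bash
python3 ball.py
```

```text
px [311.62121212 210.82727273] 26
lean [0.51793268] res [0.04445511 0.30812894]
```

The force rises to 6.6 N while the ball no longer moves, so it is at its stop. Backing off, up and clear.

Emit:
send_rows([
  [0, -0.3, 0, 0, 0, 0],
  [0, -0.7, 0, 0, 0, 0],
  [0, -1, 0, 0, 0, 0],
  [0, -1, 0, 0, 0, 0],
])

```text
t: 17.7
ee_pos: [391.5, -38.4, 70.2]
eef_rot: [-2.259, -2.18, 0.002]
wrist_force: [0.3, 0.3, -0.1]
finger_gap: -0.3
finger_force: 0.0
```

Emit:
send_rows([
  [0, 0, -0.4, 0, 0, 0],
  [0, 0, -0.8, 0, 0, 0],
  [0, 0, -1, 0, 0, 0],
  [0, 0, -1, 0, 0, 0],
])

```text
t: 18.1
ee_pos: [399.2, -39.8, 154.3]
eef_rot: [2.254, 2.176, 0.01]
wrist_force: [0.5, -1.1, -0.5]
finger_gap: 0.4
finger_force: 0.0
```

Emit:
send_rows([
  [-0.5, 0, -0.4, 0, 0, 0],
  [-1, 0, -0.8, 0, 0, 0],
  [-1, -0.5, -1, 0, 0, 0],
  [-1, -0.5, -1, 0, 0, 0],
  [-1, -0.5, -1, 0, 0, 0],
])

```text
t: 18.6
ee_pos: [352.0, -117.8, 230.5]
eef_rot: [2.26, 2.179, 0.002]
wrist_force: [0.4, -0.1, -0.5]
finger_gap: -0.1
finger_force: 0.0
```

```bash
python3 ball.py; python3 - <<'E'
from h import *
ims={n:capture(n) for n in("side","top")}
cv2.imwrite("pics/m6.png",np.hstack([cv2.resize(ims["top"],(400,300)),cv2.resize(ims["side"][120:270,250:450],(400,300))]))
E
```

```text
px [311.33870968 210.3655914 ] 27
lean [0.52886833] res [0.12342748 0.80018703]
```

View pics/m6.png

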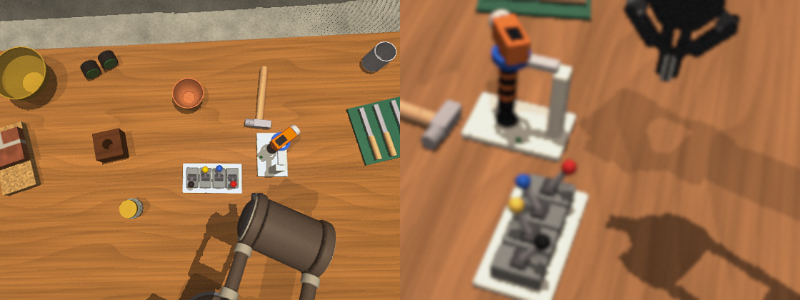

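The blue ball (219,168 in the top view) is now level with yellow on the far side. Red and black are unchanged, the polisher hangs in the ring, and the arm is clear.

```bash
python3 -c "
from station import *
print(job_done())"
```

```text
the job is handed in; nothing more can be done
None
```

The polisher hangs upright in the blue ring with its head on the ring, the blue toggle was then pushed over to its stop, and in the last pictures everything else looked undisturbed; the job was handed in after about 19 s, and no verdict came back.

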